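Close a coil housing with its tongued cover board

TASK

Pick up the brown cover board by its handle and close the coil housing with it: angle the board's tongue into the groove of the far rail and push it home against the sprung strip in there without flattening the strip on its stop, then lower the front edge flat and press it down until the spring catch snaps over it. The laminate is brittle and cracks at about 45 N against the housing, so feel your way and do not force it; let go when it is shut, and leave the tools on the bench where they lie.

Things in the scene. Friction and masses are not known exactly. Their poses are not given: they have to be found in the camera images.
- cover: Brown laminate cover board, 140 (x) x 170 (y) x 12 mm, about 0.35 kg, with a tongue along its +x edge and a black bow handle on top. Origin: centre of its underside; z out of its top, +x to the tongue. Front edge at x = -70 mm. At the start it lies flat on the bench, handle up, tongue pointing roughly away from the robot (within 0.5 rad).
- grip (a point): Middle of the cover's handle bar, at (0, 0, 36 mm) in the cover's frame. The bar is 14 mm thick (x), 90 mm long (y) and reaches from z = 24 to 48 mm; below it a 12 mm gap to the board. Axes as the cover's. Held across its 14 mm with 80 N or more, it hardly slips. Forces on several edges of the board add up: keep the hand's push under 15 N.
- tongue (a point): Middle of the rounded nose of the cover's tongue, at (84, 0, 5.5 mm) in the cover's frame. The tongue sticks out from x = 70 to 84 mm, is 5 mm thick (z = 3 to 8 mm) and 160 mm wide, with a nose radius of 2.5 mm.
- housing: Fixed grey sheet-steel tray, 176 (x) x 206 (y) mm, 60 mm high, a coil unit in it (below 56 mm). Origin: centre of its underside, on the bench; +x to its grooved rail (roughly away from the robot, within 0.3 rad), -x to its catch. On it an aluminium rim frame (rail, seat, catch) in slotted screw holes: all of it may sit up to 7 mm off along x; only touch or a close look tells.
- groove (a point): Nominal middle of the groove's mouth, at (71, 0, 72 mm) in the housing's frame (the true one up to 7 mm off along x, with the rim). Mouth 9 mm high: lower lip top z = 67.5 mm (from x = 70 inwards), upper lip underside z = 76.5, top 82.5 mm; 179 mm wide; opens to -x. A sprung strip waits 6 mm inside. Takes the tongue at tilts up to 0.35 rad.
- seat (a point): Nominal centre of the closed board's underside, at (-5, 0, 66 mm) in the housing's frame (true one up to 7 mm off along x, with the rim). The board then lies on the seat, front edge against the stop face of the front bar (top z = 78 mm), tongue in the groove. Cheeks beside it leave 3.5 mm a side in y. Axes as the housing's.
- strip (a joint): Travel of the sprung strip in the groove, m: 0 free, 0.005 solid stop; pressed over 0.0047 its spring fingers are flattened and ruined. 3 N to start it, 2 N for each mm more, along +x of the housing. Closed, the board keeps it pressed in about 2 mm; the front edge passes the front bar only while it is pressed in more than that (2.5 to 4.5 mm).
- catch (a joint): Travel of the spring catch, m: 0 closed; grows as it is pushed back to -x, 0.008 at most; 3 N to start, 0.5 N for each mm. Nose 36 mm wide in the middle of the front bar, overhanging the seat 5 mm, underside z = 79 mm, bevel up to 90 mm; a board tilted over 0.17 rad in the groove clears it. Snapping past it (4.6 mm) takes 5 to 20 N at the front edge.
- iron_stand: Fixed soldering stand between the two work places, 465 mm high: a slab on legs with an upright iron. It reaches 160 mm towards the robot and 140 mm to either side of the point (0.70, -0.02) m on the bench, whatever its own origin. Carry the board round its near side, within 0.45 m of the base, or over it. In front of it lies a fixed tray with a parts drawer, 90 mm high.
- tape_roll: Bystander: yellow tape roll, 69 mm across, 19 mm high, on the bench at the left. Origin: centre of its underside.
- marker: Bystander: marker pen, 125 mm long, 13 mm thick, on the bench at the left. Origin: centre of its underside.
- side_cutter: Bystander: red-handled side cutter, 115 mm long, on the bench at the far right. Origin: centre of its underside.
- hex_key: Bystander: steel hex key, 81 x 33 mm, 6 mm thick, on the bench nearest the robot. Origin: centre of its underside.

How it is judged:
By the outcome, as a careful person would: the job done as asked, in the order asked, and still so for the second after the job is handed in, with the robot touching nothing.
It also fails if it takes over 61 s, if anything falls off the work surface, if the arm or the gripper's body presses on something with over 40 N, if the wrist force passes 120 N, or if a joint passes its speed limit or range.

ROBOT

A 6-joint arm with a two-finger parallel gripper is mounted at the origin on a cart in front of the work surface, level with it; the furniture and walls round the work are solid. World frame = base frame: x ahead of the robot, y to its left, z up, the work surface at z = 0. Lengths are in m, angles in rad, forces in N, time in s.
With the tool pointing down it reaches from about 0.375 to 0.9 m from the base axis. Payload 3.1 kg.
Tool frame: the origin (TCP) lies at the very end of the fingers, on their centre line; the grasp point (between the pads) lies 19 mm behind it (robot.grip_point_offset is the distance from the TCP to the grasp point, in m); z points along the fingers, y is the line along which they close (so a half turn about z gives the same grasp; the last joint's range is limited). The gripper opens to 87 mm and grips with 3 to 60 N. Pads are 19 mm wide; open, the fingers measure 117 mm over their backs; the gripper's body (75 mm by 190 mm) begins 51 mm behind the grasp point.
Start: joints at [-1.472, 0.527, 1.433, -0, 1.181, -0.178], TCP at [0.171, -0.601, 0.223] pointing down, gripper open.
Joint ranges: [-3.08, 3.08], [-0.75, 2.2], [0.22, 2.44], [-1.43, 4.57], [0, 2.65], [-2.85, 2.85]. Speed limits (rad/s): [2.79, 2.79, 3.14, 3.14, 3.14, 3.14].

INTERFACE

Orientations are given as a unit quaternion [x, y, z, w].
In Python, from workcell import readout, viewer, robot, spotter gives the robot as it stands. The module is installed in compiled form; this text tells all that it offers.
- The arm moves only by the shell command python3 -m jog 'ROWS' [OPENING] [FORCE]. ROWS is JSON, a list of rows, each an object of numbers: "tx", "ty", "tz": the shift along the world's x, y, z scaled (see below); "twist": the turn about the world's z scaled (see below). A call has 1 to 12 rows; each row is the pose to reach, as a shift and turn from the pose commanded when the call began; what a row does not reach only later rows make up. The controller multiplies each number of a shift by 300 mm and each number of a turn by 30 degrees. A row lasts 1/12 s, in which the tool goes at most 41.7 mm and 7.16 degrees, less where a joint would pass 70% of its speed; a pose out of reach is approached as far as the arm can. A call with a number of a shift or a turn outside -1 to 1 is refused whole. A call with a gripper value outside its range is refused whole. OPENING is the closure, from 0 (fully open) to 1 (shut), set as the call begins (- or left out, the last holds). The fingers move at their own pace and stop on an object; FORCE is the grip in N (left out, the last holds). Time passes only in rows, so rows that repeat a pose let the fingers close. It gives the time, the measured TCP pose, the force, the opening and the grip force at its end, in the units of the state.
- readout.state(): the state, without advancing time (a new reading comes with each control period).
- viewer.grab_frame(name): name is "side" or "top"; returns a dict with "frame" (480x640x3 uint8, red, green, blue), "intrinsics" (3x3 intrinsics, pixels), "k1" (the pictures are not rectified: a ray, as slopes to the right and down, at radius r is drawn at 1 + k1 r^2 times it, then the intrinsics apply), "T" (4x4, takes a point from camera to world coordinates). Camera axes: x right, y down, z forward; pixel columns grow to the right and rows downward; lengths in m; the calibration is good to about 2 mm. A picture is of the moment at which its call begins. There is no depth.
- robot.hand_in(): hands the job in; it is judged then, once.
Trained networks look in a picture, given as the dict that the camera call returned (one of the last four; its "shot" number tells which), for a name from the list of things; names that differ only in an ending like _2 or _b are one class to them, and where a whole thing is asked for, a point or a joint stands for the part that bears it (a point fixed in the world has none). Each returns a list of dicts, best first, with "score" (0 to 1); they miss things now and then, are a little off and sometimes report something else, mostly with a low value. They report only what shows in the picture. A call takes as long as a camera call.
- spotter.trace(label, picture): "mask" (480x640 bool, what is visible of it) and "bbox" ([centre column, centre row, width, height] in pixels, round what is visible of it).
- spotter.mark_of(label, picture): "xy" ([column, row] in pixels: a listed point, or the origin of a listed thing).
The state is a dict: "clock": time; "joints": joint angles; "qvel": joint speeds; "joint_efforts": joint torques, N m; "eef_pos": TCP position; "orientation": TCP orientation; "wrist_force": force on the tool from outside, world axes, zero at the start; "ft_torque": the same for the moment, N m; "gripper_width": finger opening in m; "grasp_force": force on a finger pad.
Only numpy, scipy, OpenCV 4.12 (cv2) and the standard library are available. Lean on these libraries where they do the work, as an engineer would, in place of code of your own. Each camera call takes 0.05 s, during which the arm holds its last target. There are 200 camera calls.

## Working session

There is one attempt and no reset: what is moved stays moved. The work goes in short steps, Python scripts to look and compute and a shell command to move; the robot and the scene stay as the last step left them, time stands still between calls to the robot, and variables do not carry over. Pictures are saved under pics/ and viewed, at most 10 in all, crops included, and the job is handed in when it is done.

```bash
mkdir -p pics; cat >h.py <<'E'
import numpy as np,cv2
from workcell import readout,viewer,robot,spotter
from scipy.spatial.transform import Rotation as R
def ray(p,xy):
    K=np.array(p["intrinsics"],float);T=np.array(p["T"])
    d=np.array([(xy[0]-K[0,2])/K[0,0],(xy[1]-K[1,2])/K[1,1]]);u=d.copy()
    for _ in range(30):u=d/(1+p["k1"]*(u@u))
    return T[:3,3],T[:3,:3]@np.array([u[0],u[1],1])
def onz(p,xy,z):
    o,d=ray(p,xy);return o+d*(z-o[2])/d[2]
def proj(p,X):
    T=np.array(p["T"]);K=np.array(p["intrinsics"]);c=T[:3,:3].T@(np.asarray(X)-T[:3,3]);u=c[:2]/c[2]
    u=u*(1+p["k1"]*(u@u));return np.array([K[0,0]*u[0]+K[0,2],K[1,1]*u[1]+K[1,2]])
def tri(p,a,q,b):
    o1,d1=ray(p,a);o2,d2=ray(q,b);d1/=np.linalg.norm(d1);d2/=np.linalg.norm(d2)
    s=np.linalg.lstsq(np.c_[d1,-d2],o2-o1,rcond=None)[0];A=o1+s[0]*d1;B=o2+s[1]*d2
    return (A+B)/2,np.linalg.norm(A-B)
def save(p,n,box=None,scale=1):
    im=p["frame"][:,:,::-1]
    if box: im=im[box[1]:box[3],box[0]:box[2]]
    cv2.imwrite(f"pics/{n}.png",cv2.resize(im,None,fx=scale,fy=scale,interpolation=cv2.INTER_CUBIC))
E
python3 - <<'E'
from h import *
np.set_printoptions(precision=4,suppress=True)
s=readout.state();print({k:np.round(v,3) for k,v in s.items()}); print(robot.grip_point_offset)
P={n:viewer.grab_frame(n) for n in("side","top")}
for n,p in P.items():
    save(p,n+"0");print(n,np.array(p["T"]),p["k1"],p["intrinsics"][0][0])
Z=dict(cover=0,grip=.036,tongue=.0055,housing=0,groove=.072,seat=.066,hex_key=0,marker=0,tape_roll=0)
for l in Z:
    m={}
    for n,p in P.items():
        for d in spotter.mark_of(l,p)[:2]:
            print(l,n,round(d["score"],2),np.round(d["xy"],1),onz(p,d["xy"],Z[l])); m.setdefault(n,d["xy"])
    if len(m)==2: print("   tri",tri(P["side"],m["side"],P["top"],m["top"]))
E
```

```text
{'clock': np.float64(0.0), 'joints': array([-1.471,  0.528,  1.434,  0.   ,  1.181, -0.178]), 'qvel': array([-0.001,  0.001,  0.002, -0.   , -0.002,  0.002]), 'joint_efforts': array([ -0.001, -44.004, -17.66 ,   0.063,   0.058,  -0.   ]), 'eef_pos': array([ 0.171, -0.6  ,  0.222]), 'orientation': array([ 0.99 ,  0.138,  0.   , -0.001]), 'wrist_force': array([0.012, 0.211, 0.573]), 'ft_torque': array([-0.023, -0.012, -0.044]), 'grasp_force': np.float64(0.0), 'gripper_width': np.float64(0.087)}
0.0187
side [[ 0.8766 -0.3189  0.3605 -0.0068]
 [-0.4809 -0.5514  0.6817 -0.9952]
 [-0.0186 -0.7709 -0.6367  1.0192]
 [ 0.      0.      0.      1.    ]] -0.11185812728808402 462.8981156513548
top [[ 0.0159 -0.9826  0.1848  0.2   ]
 [-0.9998 -0.0181 -0.0099  0.0158]
 [ 0.0131 -0.1846 -0.9827  1.6869]
 [ 0.      0.      0.      1.    ]] -0.04278255357955226 600.3138820450624
cover side 0.93 [346.3 337.1] [ 0.4172 -0.3107  0.    ]
cover top 0.92 [425.2 268.4] [ 0.416  -0.3165  0.    ]
   tri (array([ 0.4149, -0.3151,  0.0064]), np.float64(0.0006650011631342787))
grip side 0.97 [345.1 328.9] [ 0.413
[... 566 characters left out ...]
9685278718795))
groove side 0.83 [318.8 194.5] [0.6324 0.2457 0.072 ]
groove top 0.95 [225.2 189.6] [0.6169 0.2494 0.072 ]
   tri (array([0.6246, 0.2471, 0.0714]), np.float64(0.015629043877493965))
seat side 0.78 [294.6 198.7] [0.5481 0.2742 0.066 ]
seat side 0.41 [316.8 195.2] [0.628  0.2533 0.066 ]
seat top 0.87 [217.6 211.6] [0.5554 0.2685 0.066 ]
   tri (array([0.5505, 0.2691, 0.0696]), np.float64(0.008479310544740775))
hex_key top 0.55 [252.1 284.5] [0.362  0.1723 0.    ]
hex_key top 0.38 [424.7 267. ] [ 0.42   -0.3151  0.    ]
marker top 0.45 [129.7 222. ] [0.5348 0.5298 0.    ]
marker top 0.26 [249.3 284.4] [0.3621 0.1802 0.    ]
tape_roll top 0.73 [125.9 244.7] [0.4687 0.5358 0.    ]
```

```bash
python3 - <<'E'
import cv2
a=cv2.imread("pics/top0.png");s=cv2.imread("pics/side0.png")
t=cv2.resize(a[130:330,60:520],None,fx=1.7,fy=1.7,interpolation=cv2.INTER_CUBIC)
cv2.imwrite("pics/topc.png",t)
cv2.imwrite("pics/sidec.png",cv2.resize(s[140:400,200:500],None,fx=2.3,fy=2.3,interpolation=cv2.INTER_CUBIC))
E
```

```text
(no output)
```

View pics/topc.png

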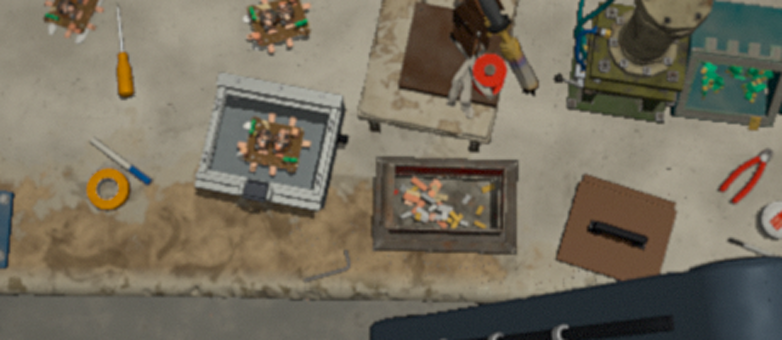

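View pics/sidec.png

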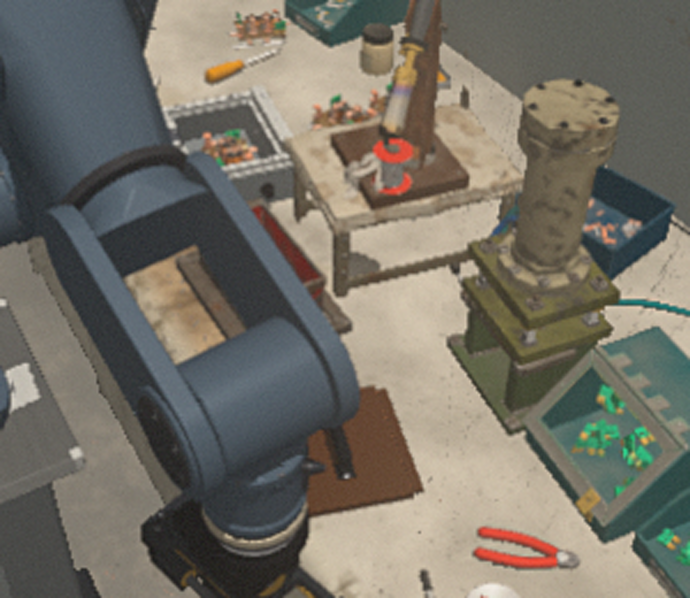

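```bash
python3 - <<'E'
from h import *
np.set_printoptions(precision=4,suppress=True)
p=viewer.grab_frame("top");f=p["frame"]
m=spotter.trace("cover",p)[0];mk=m["mask"]
def rect(mask,z):
    ys,xs=np.nonzero(mask);W=np.array([onz(p,(x,y),z)[:2] for x,y in zip(xs,ys)])
    return cv2.minAreaRect((W*1000).astype(np.float32))
print("cover",m["score"],m["bbox"],rect(mk,.011))
x,y,w,h=map(int,m["bbox"]);g=f.max(2)
H=np.zeros_like(mk);H[y-h//2+5:y+h//2-5,x-w//2+8:x+w//2-8]=1
H&=(f[:,:,0].astype(int)<50)
n,l,st,c=cv2.connectedComponentsWithStats(H.astype(np.uint8));print(st,c)
i=1+st[1:,4].argmax();print("handle",rect(l==i,.047))
m=spotter.trace("housing",p)[0];print("housing",m["score"],m["bbox"],rect(m["mask"],.07))
# orthophoto at z=.078, 0.5mm/px, centred (.56,.26)
def ortho(z):
    X,Y=np.meshgrid(np.arange(320),np.arange(320))
    mp=np.array([proj(p,(.56+(160-b)*.001,.26+(160-a)*.001,z)) for a,b in zip(X.ravel(),Y.ravel())],np.float32).reshape(320,320,2)
    o=cv2.remap(f,mp,None,cv2.INTER_CUBIC);return cv2.resize(o[:,:,::-1],None,fx=1.8,fy=1.8)
cv2.imwrite("pics/ortho.png",ortho(.078))
E
```

```text
cover 0.64 [424.2, 265.8, 68.9, 62.5] ((422.825927734375, -308.6618347167969), (171.64962768554688, 154.55929565429688), 73.81388854980469)
[[     0      0    640    480 306956]
 [   406    260     35     16    244]] [[319.4178 239.4778]
 [422.918  267.3811]]
handle ((412.4728088378906, -300.40106201171875), (95.20284271240234, 21.063236236572266), 73.3987808227539)
housing 0.93 [219.2, 214.7, 87.9, 81.2] ((548.8153686523438, 259.1642150878906), (228.09335327148438, 197.88414001464844), 80.20292663574219)
```

View pics/ortho.png

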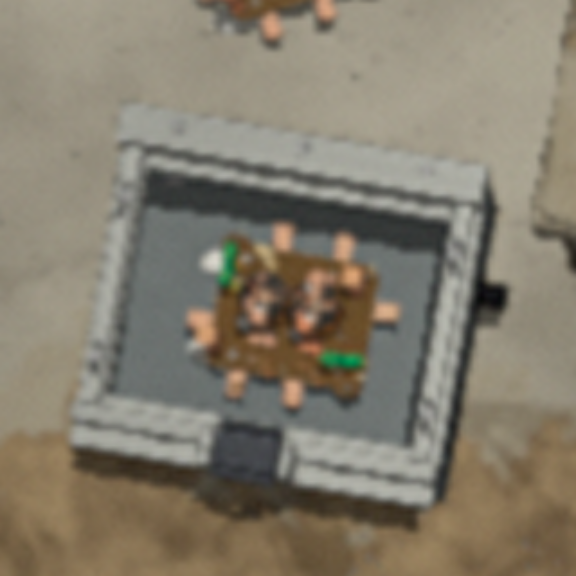

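```bash
python3 -m jog '[{"tx":0.813,"ty":0.983,"twist":1},{"tx":0.813,"ty":0.983,"twist":1},{"tx":0.813,"ty":0.983,"twist":1},{"tx":0.813,"ty":0.983,"twist":1},{"tx":0.813,"ty":0.983,"twist":1},{"tx":0.813,"ty":0.983,"twist":1},{"tx":0.813,"ty":0.983,"twist":1},{"tx":0.813,"ty":0.983,"twist":1},{"tx":0.813,"ty":0.983,"twist":1},{"tx":0.813,"ty":0.983,"twist":1},{"tx":0.813,"ty":0.983,"twist":1}]' 0 60
python3 -m jog '[{"tz":-0.3,"twist":0.933},{"tz":-0.3,"twist":0.933},{"tz":-0.3,"twist":0.933},{"tz":-0.3,"twist":0.933},{"tz":-0.3,"twist":0.933}]'
python3 - <<'E'
from h import *
np.set_printoptions(precision=4,suppress=True)
for n in("top","side"):
    p=viewer.grab_frame(n);save(p,n+"1")
    for l,z in(("cover",0),("grip",.036),("tongue",.0055)):
        for d in spotter.mark_of(l,p)[:1]: print(n,l,d["score"],d["xy"],onz(p,d["xy"],z))
E
```

```text
top cover 0.59 [426.5, 268.8] [ 0.4149 -0.3202  0.    ]
top grip 0.95 [425.0, 266.2] [ 0.4176 -0.3089  0.036 ]
top tongue 0.77 [431.1, 239.7] [ 0.4981 -0.3338  0.0055]
side cover 0.66 [344.1, 335.6] [ 0.4146 -0.3032  0.    ]
side grip 0.95 [345.1, 327.5] [ 0.4162 -0.3052  0.036 ]
side tongue 0.79 [374.3, 329.2] [ 0.4966 -0.3295  0.0055]validation failed for argument at $[0]...
validation failed for argument at $[0]...
```

```bash
python3 -m jog '[{"tx":0.82,"ty":0.98,"tz":0,"twist":1},{"tx":0.82,"ty":0.98,"tz":0,"twist":1},{"tx":0.82,"ty":0.98,"tz":0,"twist":1},{"tx":0.82,"ty":0.98,"tz":0,"twist":1},{"tx":0.82,"ty":0.98,"tz":0,"twist":1},{"tx":0.82,"ty":0.98,"tz":0,"twist":1},{"tx":0.82,"ty":0.98,"tz":0,"twist":1},{"tx":0.82,"ty":0.98,"tz":0,"twist":1},{"tx":0.82,"ty":0.98,"tz":0,"twist":1},{"tx":0.82,"ty":0.98,"tz":0,"twist":1},{"tx":0.82,"ty":0.98,"tz":0,"twist":1}]' 0 60
```

```text
clock: 2.47
eef_pos: [0.4189, -0.3046, 0.2227]
orientation: [0.92, 0.392, 0.0, -0.0]
wrist_force: [0.1, -0.1, 0.1]
gripper_width: 0.0868
grasp_force: 0.0
```

```bash
python3 -m jog '[{"tx":-0.007,"ty":-0.008,"tz":-0.3,"twist":0.91},{"tx":-0.007,"ty":-0.008,"tz":-0.3,"twist":0.91},{"tx":-0.007,"ty":-0.008,"tz":-0.4,"twist":0.91},{"tx":-0.007,"ty":-0.008,"tz":-0.45,"twist":0.91},{"tx":-0.007,"ty":-0.008,"tz":-0.5,"twist":0.91},{"tx":-0.007,"ty":-0.008,"tz":-0.6,"twist":0.91},{"tx":-0.007,"ty":-0.008,"tz":-0.633,"twist":0.91},{"tx":-0.007,"ty":-0.008,"tz":-0.633,"twist":0.91}]' 0 60
python3 -m jog '[{"tx":0,"ty":0,"tz":0,"twist":0},{"tx":0,"ty":0,"tz":0,"twist":0},{"tx":0,"ty":0,"tz":0,"twist":0},{"tx":0,"ty":0,"tz":0,"twist":0},{"tx":0,"ty":0,"tz":0,"twist":0},{"tx":0,"ty":0,"tz":0,"twist":0},{"tx":0,"ty":0,"tz":0,"twist":0},{"tx":0,"ty":0,"tz":0,"twist":0},{"tx":0,"ty":0,"tz":0,"twist":0}]' 1 60
```

```text
clock: 3.13
eef_pos: [0.4134, -0.3095, 0.0304]
orientation: [0.803, 0.596, -0.0, -0.003]
wrist_force: [0.5, 0.4, -0.4]
gripper_width: 0.087
grasp_force: 0.0
clock: 3.88
eef_pos: [0.4154, -0.3094, 0.0327]
orientation: [0.803, 0.596, -0.0, 0.0]
wrist_force: [-0.3, -0.0, -0.1]
gripper_width: 0.035
grasp_force: 0.0
```

```bash
python3 -m jog '[{"tx":0,"ty":0,"tz":0,"twist":0},{"tx":0,"ty":0,"tz":0,"twist":0},{"tx":0,"ty":0,"tz":0,"twist":0},{"tx":0,"ty":0,"tz":0,"twist":0},{"tx":0,"ty":0,"tz":0,"twist":0},{"tx":0,"ty":0,"tz":0.03,"twist":0},{"tx":0,"ty":0,"tz":0.06,"twist":0},{"tx":0,"ty":0,"tz":0.1,"twist":0},{"tx":0,"ty":0,"tz":0.1,"twist":0}]' 1 60
python3 - <<'E'
from h import *
np.set_printoptions(precision=1,suppress=True,linewidth=150)
p=viewer.grab_frame("top");g=cv2.cvtColor(p["frame"],cv2.COLOR_RGB2GRAY)
def prof(psi,z,u,vs,c=(.56,.26)):
    e=np.array([np.cos(psi),np.sin(psi)]);n=np.array([-e[1],e[0]])
    mp=np.array([[proj(p,[*(np.array(c)+a*e+b*n),z]) for a in u] for b in vs],np.float32)
    return cv2.remap(g,mp,None,cv2.INTER_CUBIC).astype(float)
u=np.arange(-.115,.115,.001)
vs=np.r_[np.arange(-.08,-.03,.002),np.arange(.03,.08,.002)]
best=max(np.arange(-.25,-.1,.005),key=lambda s:np.abs(np.diff(prof(s,.0825,u,vs).mean(0))).sum());print("psi",best)
for nm,v in(("rail/bar",vs),("mid",np.arange(-.012,.013,.002))):
    q=prof(best,.08,u,v).mean(0)
    print(nm);[print(int(u[i]*1000+.5*np.sign(u[i])),q[i:i+10]) for i in range(0,230,10)]
v=np.arange(-.13,.13,.001);q=prof(best,.08,np.arange(-.03,.03,.002),v).mean(1)
print("lateral");[print(round(v[i]*1000),q[i:i+10]) for i in range(0,260,10)]
E
```

```text
clock: 4.63
eef_pos: [0.4161, -0.3103, 0.0648]
orientation: [0.803, 0.596, 0.0, 0.002]
wrist_force: [0.8, -0.6, -3.5]
gripper_width: 0.0131
grasp_force: 60.0
psi -0.17499999999999993
rail/bar
-115 [ 53.6  53.3  52.7  51.5  50.4  51.9  58.3  71.2  90.4 114. ]
-105 [136.7 154.4 165.1 170.1 171.9 171.5 169.1 163.2 152.9 139.1]
-95 [124.6 115.4 116.2 127.  141.8 155.  163.5 167.  168.  167.3]
-85 [165.3 162.8 161.2 161.4 163.5 166.2 166.6 161.8 152.2 139.7]
-75 [127.6 118.4 112.8 109.8 109.1 109.6 110.2 110.5 110.8 111. ]
-65 [110.9 110.8 110.7 110.3 109.8 109.  107.8 106.3 104.5 102.6]
-55 [101.1 100.2  99.7  99.6  99.5  99.7  99.7 100.1 100.2 100.5]
-45 [101.3 102.3 103.3 104.5 104.9 105.  105.  104.9 105.3 106.2]
-35 [107.2 108.3 109.5 110.6 111.4 111.8 111.6 111.1 111.  111.3]
-25 [111.7 111.7 111.  109.7 108.  106.1 104.8 103.6 102.6 101.9]
-15 [101.1  99.8  98.2  96.9  96.4  97.3  99.5 102.9 106.1 108.5]
-5 [109.8 110.5 111.  111.1 110.7 110.  109.4 109.1 109.5 110.8]
5 [112.4 114.4 116.4 117.4 117.7 117.7 117.  115.8 114.5 112.8]
15 [111.7 110.7 109.7 108.6 107.8 107.7 107.9 108.6
[... 2998 characters left out ...]
8 90.5 86.1 83.5 82.4 83.2 85.5 88.4 89.9 89.8]
30 [ 88.2  85.2  82.6  81.9  83.8  88.9  96.4 105.3 114.7 123.4]
40 [130.7 136.4 139.9 141.  140.3 138.3 135.6 132.5 129.2 125.7]
50 [121.9 118.3 115.1 112.7 111.4 111.  111.  111.1 111.4 111.6]
60 [111.8 112.  111.9 111.8 111.7 111.8 112.  112.1 112.1 112.2]
70 [112.3 112.1 111.8 111.8 112.1 112.2 112.2 112.  112.4 112.7]
80 [113.  112.7 111.7 109.4 105.5 100.5  96.2  94.6  95.6  98.9]
90 [104.8 113.6 123.2 133.  142.5 151.8 159.3 163.  163.1 161. ]
100 [158.2 155.1 151.8 148.5 146.  144.6 144.4 145.1 145.8 146.6]
110 [147.1 147.  146.8 146.7 146.2 145.9 145.8 145.8 146.  146.4]
120 [146.7 146.8 146.8 146.8 146.5 146.4 146.4 146.4 146.4 146.5]
```

```bash
python3 -m jog '[{"tx":-0.02,"ty":0,"tz":0.14,"twist":0},{"tx":-0.04,"ty":0.04,"tz":0.28,"twist":0},{"tx":-0.06,"ty":0.1,"tz":0.4,"twist":0},{"tx":-0.07,"ty":0.2,"tz":0.5,"twist":0},{"tx":-0.08,"ty":0.3,"tz":0.52,"twist":0.05},{"tx":-0.085,"ty":0.4,"tz":0.52,"twist":0.1},{"tx":-0.085,"ty":0.5,"tz":0.52,"twist":0.1},{"tx":-0.085,"ty":0.6,"tz":0.52,"twist":0.227},{"tx":-0.085,"ty":0.7,"tz":0.52,"twist":0.227},{"tx":-0.085,"ty":0.8,"tz":0.52,"twist":0.227},{"tx":-0.085,"ty":0.9,"tz":0.52,"twist":0.227},{"tx":-0.085,"ty":1,"tz":0.52,"twist":0.227}]'
python3 -m jog '[{"tx":0,"ty":0.1,"tz":0,"twist":0},{"tx":0,"ty":0.2,"tz":0,"twist":0},{"tx":0,"ty":0.3,"tz":0,"twist":0},{"tx":0.06,"ty":0.4,"tz":0,"twist":0},{"tx":0.12,"ty":0.5,"tz":0,"twist":0},{"tx":0.2,"ty":0.6,"tz":0,"twist":0},{"tx":0.28,"ty":0.7,"tz":0,"twist":0},{"tx":0.36,"ty":0.8,"tz":0,"twist":0},{"tx":0.43,"ty":0.88,"tz":0,"twist":0},{"tx":0.477,"ty":0.93,"tz":-0.06,"twist":0},{"tx":0.477,"ty":0.93,"tz":-0.06,"twist":0}]'
python3 - <<'E'
from h import *
for n in("top","side"):
    p=viewer.grab_frame(n);save(p,n+"2",(120,120,370,300) if n=="top" else (180,80,420,260),3)
    for l in("cover","tongue","grip"):
        d=spotter.mark_of(l,p)[:1]; print(n,l,d and (d[0]["score"],d[0]["xy"],onz(p,d[0]["xy"],.17+dict(cover=0,tongue=.0055,grip=.036)[l])))
print(readout.state()["eef_pos"])
E
```

```text
clock: 5.68
eef_pos: [0.3889, -0.0078, 0.2185]
orientation: [0.766, 0.643, -0.0, -0.0]
wrist_force: [0.6, 0.5, -3.0]
gripper_width: 0.0133
grasp_force: 60.0
clock: 6.6
eef_pos: [0.5344, 0.2723, 0.1975]
orientation: [0.765, 0.644, -0.0, -0.001]
wrist_force: [-0.9, -0.2, -3.5]
gripper_width: 0.0137
grasp_force: 60.0
top cover (0.68, [214.0, 211.4], array([0.53294839, 0.26164257, 0.17      ]))
top tongue (0.73, [216.3, 177.9], array([0.62111247, 0.25902486, 0.1755    ]))
top grip (0.66, [208.9, 209.2], array([0.53049574, 0.2689606 , 0.206     ]))
side cover (0.64, [287.0, 176.8], array([0.52293589, 0.26856838, 0.17      ]))
side tongue (0.71, [316.0, 168.4], array([0.63120693, 0.25863875, 0.1755    ]))
side grip (0.7, [290.1, 165.8], array([0.53982683, 0.27385552, 0.206     ]))
[0.53265873 0.26884775 0.20138993]
```

View pics/top2.png

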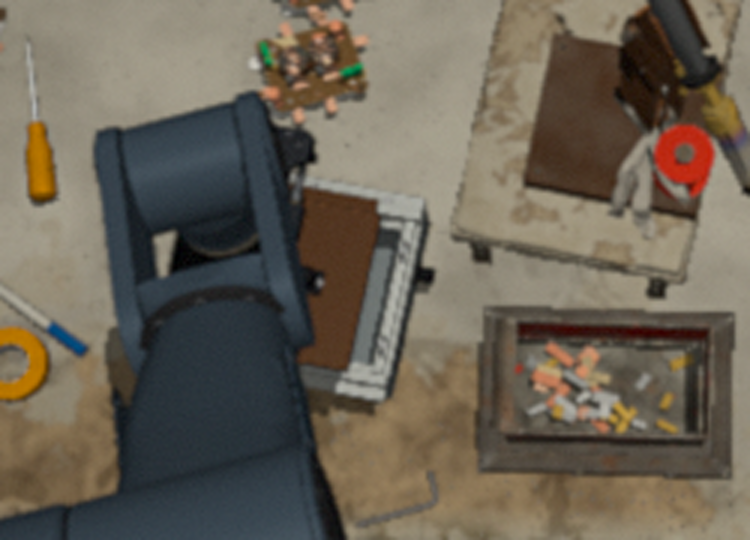

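```bash
python3 - <<'E'
from h import *
p=viewer.grab_frame("top");f=p["frame"].astype(int);s=readout.state();zt=s["eef_pos"][2]-.0327+.012
br=(f[:,:,0]-f[:,:,2]>35)&(f[:,:,0]<140)&(f[:,:,0]>60)
E=[]
for r in range(192,238):
    row=br[r,215:262].astype(int);xs=np.nonzero(row)[0]
    if len(xs)<5:continue
    x=xs.max(); g=f[r,215:262].sum(1)
    E.append(onz(p,(215+x+.5,r),zt)[:2])
E=np.array(E);vx,vy,x0,y0=cv2.fitLine(E.astype(np.float32),cv2.DIST_HUBER,0,.001,.001).ravel()
a=np.arctan(vy/vx);e=np.array([np.cos(-.175),np.sin(-.175)]);n=np.array([-e[1],e[0]])
V=(E-[.56,.26])@n;T=s["eef_pos"][:2]-[.56,.26]
print("yaw",a,"edge v",np.median(V),V.std(),"tcp u,v",T@e,T@n,len(E),s["wrist_force"],s["ft_torque"])
o=R.from_quat(s["orientation"]).as_matrix();print(np.arctan2(o[1,1],o[0,1]))
E
```

```text
yaw -0.17072982 edge v -0.07792089582641612 0.0007832709604133284 tcp u,v -0.02835095462792666 0.004095408382567211 46 [ 0.15482562 -0.19930143 -3.40513067] [ 6.27811076e-05 -1.26595713e-01  2.33506121e-02]
-0.17494001486920813
```

```bash
python3 -m jog '[{"tx":-0.002,"ty":-0.009,"tz":-0.06,"twist":0},{"tx":-0.002,"ty":-0.009,"tz":-0.12,"twist":0},{"tx":-0.002,"ty":-0.009,"tz":-0.18,"twist":0},{"tx":-0.002,"ty":-0.009,"tz":-0.22,"twist":0},{"tx":-0.002,"ty":-0.009,"tz":-0.235,"twist":0},{"tx":-0.002,"ty":-0.009,"tz":-0.235,"twist":0},{"tx":-0.002,"ty":-0.009,"tz":-0.235,"twist":0}]'
python3 -m jog '[{"tx":0,"ty":0,"tz":-0.005,"twist":0},{"tx":0,"ty":0,"tz":-0.01,"twist":0},{"tx":0,"ty":0,"tz":-0.015,"twist":0},{"tx":0,"ty":0,"tz":-0.02,"twist":0},{"tx":0,"ty":0,"tz":-0.02,"twist":0},{"tx":0,"ty":0,"tz":-0.02,"twist":0}]' 1 12
python3 -m jog '[{"tx":0,"ty":0,"tz":-0.005,"twist":0},{"tx":0,"ty":0,"tz":-0.01,"twist":0},{"tx":0,"ty":0,"tz":-0.01,"twist":0},{"tx":0,"ty":0,"tz":-0.01,"twist":0}]'
```

```text
clock: 7.63
eef_pos: [0.5328, 0.2668, 0.1307]
orientation: [0.766, 0.643, 0.0, 0.0]
wrist_force: [0.7, 1.1, -2.6]
gripper_width: 0.0135
grasp_force: 60.0
clock: 8.13
eef_pos: [0.5323, 0.2669, 0.1242]
orientation: [0.766, 0.643, -0.0, -0.0]
wrist_force: [0.4, -1.3, -2.5]
gripper_width: 0.0142
grasp_force: 12.0
clock: 8.47
eef_pos: [0.5334, 0.2669, 0.1219]
orientation: [0.766, 0.643, 0.001, 0.001]
wrist_force: [2.2, -1.1, 1.5]
gripper_width: 0.0141
grasp_force: 12.1
```

```bash
python3 -m jog '[{"tx":0,"ty":0,"tz":-0.003,"twist":0},{"tx":0,"ty":0,"tz":-0.007,"twist":0},{"tx":0,"ty":0,"tz":-0.007,"twist":0},{"tx":0,"ty":0,"tz":-0.007,"twist":0}]' 1 8
```

```text
clock: 8.8
eef_pos: [0.5329, 0.2671, 0.1192]
orientation: [0.766, 0.643, 0.001, 0.0]
wrist_force: [2.6, -0.8, 1.4]
gripper_width: 0.0147
grasp_force: 8.2
```

```bash
python3 - <<'E'
from h import *
p=viewer.grab_frame("side");save(p,"side3",(200,90,400,240),4)
E
```

```text
(no output)
```

View pics/side3.png

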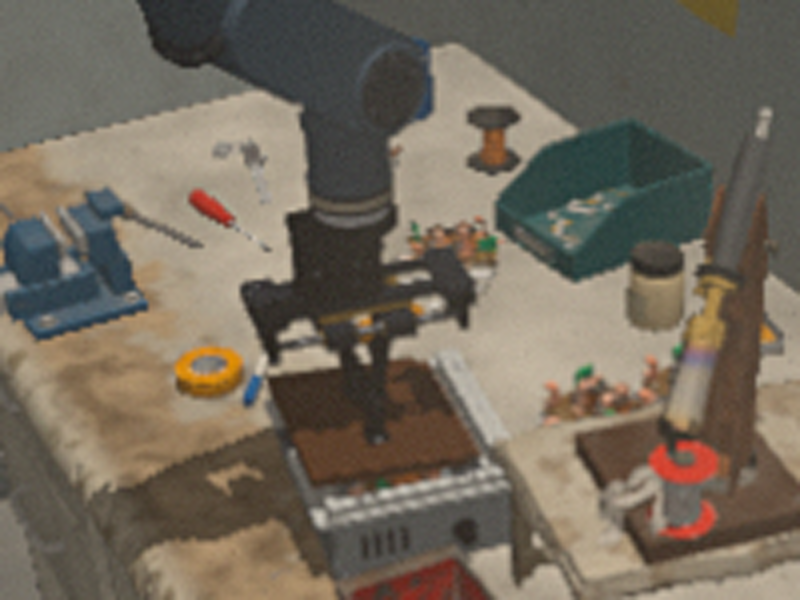

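```bash
python3 -m jog '[{"tx":0,"ty":0,"tz":-0.004,"twist":0},{"tx":0,"ty":0,"tz":-0.008,"twist":0},{"tx":0,"ty":0,"tz":-0.012,"twist":0},{"tx":0,"ty":0,"tz":-0.012,"twist":0},{"tx":0,"ty":0,"tz":-0.012,"twist":0}]' 1 8
python3 -m jog '[{"tx":0,"ty":0,"tz":-0.003,"twist":0},{"tx":0,"ty":0,"tz":-0.006,"twist":0},{"tx":0,"ty":0,"tz":-0.009,"twist":0},{"tx":0,"ty":0,"tz":-0.009,"twist":0},{"tx":0,"ty":0,"tz":-0.009,"twist":0}]' 1 8
```

```text
clock: 9.27
eef_pos: [0.5329, 0.267, 0.1156]
orientation: [0.766, 0.643, 0.001, 0.0]
wrist_force: [2.6, -0.8, 3.1]
gripper_width: 0.0154
grasp_force: 8.3
clock: 9.68
eef_pos: [0.5326, 0.2669, 0.1128]
orientation: [0.766, 0.643, 0.0, 0.0]
wrist_force: [4.0, -0.1, 3.4]
gripper_width: 0.0163
grasp_force: 8.4
```

```bash
python3 -m jog '[{"tx":0.008,"ty":-0.0015,"tz":0,"twist":0},{"tx":0.016,"ty":-0.003,"tz":0,"twist":0},{"tx":0.024,"ty":-0.0045,"tz":-0.001,"twist":0},{"tx":0.033,"ty":-0.006,"tz":-0.002,"twist":0},{"tx":0.033,"ty":-0.006,"tz":-0.002,"twist":0},{"tx":0.033,"ty":-0.006,"tz":-0.002,"twist":0}]' 1 8
python3 - <<'E'
from h import *
p=viewer.grab_frame("side");save(p,"side4",(255,165,345,230),8)
E
```

```text
clock: 10.18
eef_pos: [0.5415, 0.2648, 0.1115]
orientation: [0.766, 0.643, -0.001, -0.0]
wrist_force: [-0.3, 0.3, -0.7]
gripper_width: 0.0164
grasp_force: 8.0
```

View pics/side4.png

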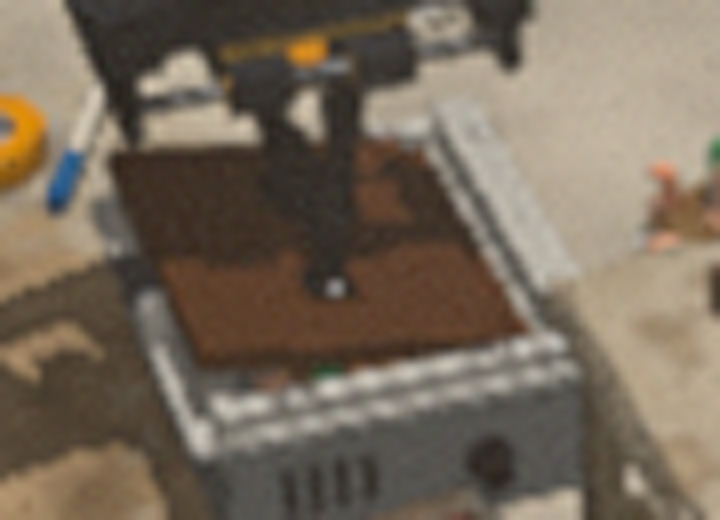

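```bash
python3 -m jog '[{"tx":0.006,"ty":-0.001,"tz":0,"twist":0},{"tx":0.012,"ty":-0.002,"tz":0,"twist":0},{"tx":0.018,"ty":-0.003,"tz":0,"twist":0},{"tx":0.018,"ty":-0.003,"tz":0,"twist":0},{"tx":0.018,"ty":-0.003,"tz":0,"twist":0}]' 1 12
python3 -m jog '[{"tx":0.004,"ty":-0.0007,"tz":0,"twist":0},{"tx":0.008,"ty":-0.0014,"tz":0,"twist":0},{"tx":0.012,"ty":-0.0021,"tz":0,"twist":0},{"tx":0.012,"ty":-0.0021,"tz":0,"twist":0},{"tx":0.012,"ty":-0.0021,"tz":0,"twist":0}]'
```

```text
clock: 10.65
eef_pos: [0.5484, 0.2642, 0.1122]
orientation: [0.766, 0.643, 0.001, 0.0]
wrist_force: [0.3, 0.6, -1.4]
gripper_width: 0.0154
grasp_force: 11.5
clock: 11.07
eef_pos: [0.5512, 0.2635, 0.1119]
orientation: [0.766, 0.643, -0.0, -0.0]
wrist_force: [0.3, -1.3, -2.7]
gripper_width: 0.0154
grasp_force: 11.4
```

```bash
python3 -m jog '[{"tx":0,"ty":0,"tz":-0.004,"twist":0},{"tx":0.003,"ty":-0.0005,"tz":-0.004,"twist":0},{"tx":0.006,"ty":-0.001,"tz":-0.004,"twist":0},{"tx":0.006,"ty":-0.001,"tz":-0.004,"twist":0},{"tx":0.006,"ty":-0.001,"tz":-0.004,"twist":0}]' 1 12
python3 -m jog '[{"tx":0.003,"ty":-0.0005,"tz":0,"twist":0},{"tx":0.006,"ty":-0.001,"tz":0,"twist":0},{"tx":0.006,"ty":-0.001,"tz":0,"twist":0},{"tx":0.006,"ty":-0.001,"tz":0,"twist":0}]'
```

```text
clock: 11.48
eef_pos: [0.5532, 0.2633, 0.111]
orientation: [0.766, 0.643, 0.0, 0.0]
wrist_force: [-0.4, -0.2, -1.9]
gripper_width: 0.016
grasp_force: 11.6
clock: 11.82
eef_pos: [0.5543, 0.263, 0.1108]
orientation: [0.766, 0.643, -0.0, -0.0]
wrist_force: [-2.1, 1.1, -1.2]
gripper_width: 0.0154
grasp_force: 11.7
```

```bash
python3 -m jog '[{"tx":0.003,"ty":-0.0005,"tz":0,"twist":0},{"tx":0.005,"ty":-0.001,"tz":0,"twist":0},{"tx":0.005,"ty":-0.001,"tz":0,"twist":0},{"tx":0.005,"ty":-0.001,"tz":0,"twist":0}]' 1 25
python3 -c "
from h import *;s=readout.state();print(s['eef_pos'],s['wrist_force'],s['gripper_width'],s['ft_torque'])
p=viewer.grab_frame('side');save(p,'side5',(255,165,345,230),8)"
```

```text
clock: 12.15
eef_pos: [0.5551, 0.2629, 0.1107]
orientation: [0.766, 0.643, -0.001, -0.001]
wrist_force: [-5.2, 1.1, 0.2]
gripper_width: 0.015
grasp_force: 24.4
[0.55507929 0.26285592 0.11073937] [-5.23289704  1.07846274  0.24475178] 0.014984075878947591 [0.38369686 0.90018361 0.01945836]
```

View pics/side5.png

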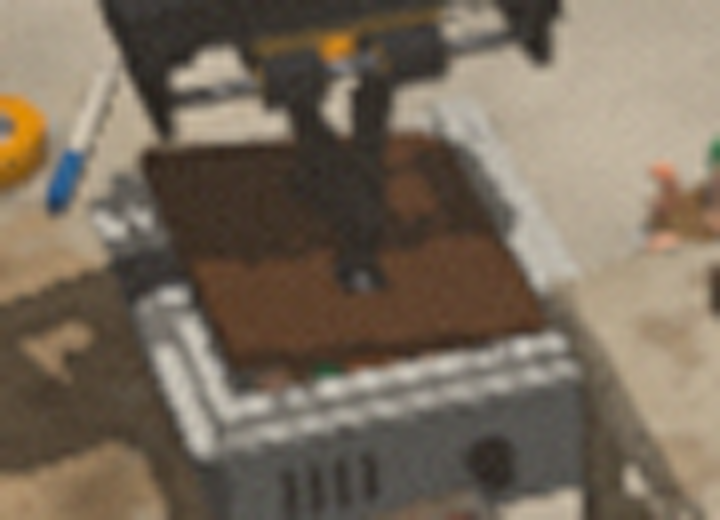

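```bash
python3 -m jog '[{"tx":0.003,"ty":-0.0005,"tz":0,"twist":0},{"tx":0.005,"ty":-0.001,"tz":0,"twist":0},{"tx":0.005,"ty":-0.001,"tz":0,"twist":0},{"tx":0.005,"ty":-0.001,"tz":0,"twist":0}]' 1 25
```

```text
clock: 12.53
eef_pos: [0.5558, 0.2627, 0.1102]
orientation: [0.766, 0.643, -0.002, -0.001]
wrist_force: [-6.5, 4.0, -0.9]
gripper_width: 0.0153
grasp_force: 24.1
```

```bash
python3 -m jog '[{"tx":0.003,"ty":-0.001,"tz":0,"twist":0},{"tx":0.005,"ty":-0.0015,"tz":0,"twist":0},{"tx":0.005,"ty":-0.0015,"tz":0,"twist":0},{"tx":0.005,"ty":-0.0015,"tz":0,"twist":0}]' 1 25
python3 -c "
from h import *;s=readout.state();print(s['eef_pos'],s['wrist_force'],s['gripper_width'],s['ft_torque'])"
```

```text
clock: 12.87
eef_pos: [0.5565, 0.2625, 0.1102]
orientation: [0.766, 0.643, -0.002, -0.002]
wrist_force: [-7.9, 3.6, -0.3]
gripper_width: 0.0152
grasp_force: 24.1
[0.55653704 0.26247857 0.11017484] [-7.88888919  3.63537173 -0.29812405] 0.015156261152344763 [ 0.63522938  1.37152209 -0.0151063 ]
```

```bash
python3 -m jog '[{"tx":0,"ty":0,"tz":-0.003,"twist":0},{"tx":0,"ty":0,"tz":-0.006,"twist":0},{"tx":0,"ty":0,"tz":-0.009,"twist":0},{"tx":0,"ty":0,"tz":-0.009,"twist":0},{"tx":0,"ty":0,"tz":-0.009,"twist":0}]' 1 25
python3 -c "
from h import *;s=readout.state();print(s['eef_pos'],s['wrist_force'],s['gripper_width'],s['ft_torque'])"
```

```text
clock: 13.28
eef_pos: [0.5566, 0.2625, 0.1079]
orientation: [0.766, 0.643, -0.002, -0.002]
wrist_force: [-8.9, 3.6, 1.4]
gripper_width: 0.015
grasp_force: 24.3
[0.5566444  0.26250241 0.10791113] [-8.88303736  3.64845633  1.38859399] 0.015002979119650909 [ 0.60113997  1.45118277 -0.00462882]
```

```bash
python3 -m jog '[{"tx":0,"ty":0,"tz":-0.003,"twist":0},{"tx":-0.001,"ty":0.0003,"tz":-0.006,"twist":0},{"tx":-0.001,"ty":0.0003,"tz":-0.009,"twist":0},{"tx":-0.001,"ty":0.0003,"tz":-0.009,"twist":0},{"tx":-0.001,"ty":0.0003,"tz":-0.009,"twist":0}]' 1 30
python3 -c "
from h import *;s=readout.state();print(s['eef_pos'],s['wrist_force'],s['gripper_width'],s['ft_torque'])"
```

```text
clock: 13.7
eef_pos: [0.5572, 0.2623, 0.1062]
orientation: [0.766, 0.643, -0.001, -0.001]
wrist_force: [-8.3, 1.7, 5.0]
gripper_width: 0.0147
grasp_force: 29.5
[0.55717829 0.26234736 0.10615797] [-8.25104156  1.74291152  5.00412766] 0.01468749112403254 [ 0.37251545  1.498822   -0.07745594]
```

```bash
python3 -m jog '[{"tx":0,"ty":0,"tz":-0.002,"twist":0},{"tx":0,"ty":0,"tz":-0.004,"twist":0},{"tx":0,"ty":0,"tz":-0.004,"twist":0},{"tx":0,"ty":0,"tz":-0.004,"twist":0}]' 1 40
python3 -c "
from h import *;s=readout.state();print(s['eef_pos'],s['wrist_force'],s['gripper_width'],s['ft_torque'])"
```

```text
clock: 14.03
eef_pos: [0.5572, 0.2623, 0.1052]
orientation: [0.766, 0.643, -0.001, -0.001]
wrist_force: [-8.8, 2.5, 6.7]
gripper_width: 0.0144
grasp_force: 39.1
[0.55716213 0.26233003 0.10518839] [-8.75606602  2.49801873  6.69222156] 0.014400484960640343 [ 0.41437659  1.49858872 -0.06164314]
```

```bash
python3 - <<'E'
from h import *
p=viewer.grab_frame("side");q=viewer.grab_frame("top")
a=cv2.resize(p["frame"][175:220,262:336,::-1],(800,486),interpolation=cv2.INTER_CUBIC)
cv2.imwrite("pics/s6.png",a)
E
```

```text
(no output)
```

View pics/s6.png

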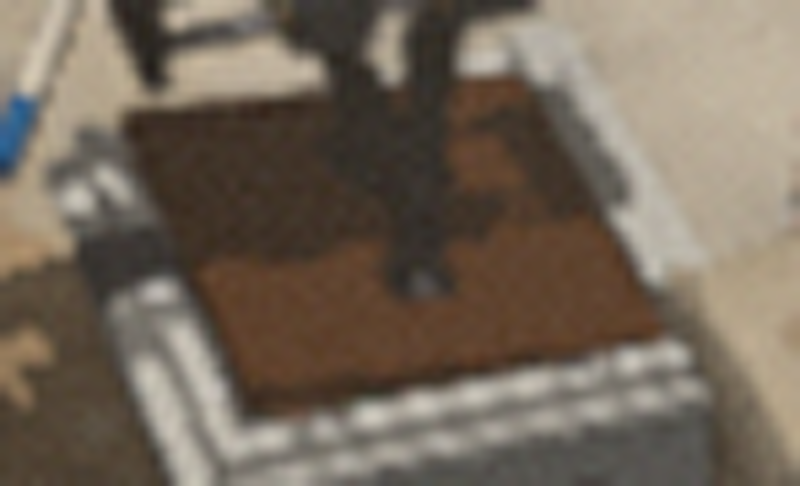

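```bash
python3 -m jog '[{"tx":-0.003,"ty":0.0005,"tz":0,"twist":0},{"tx":-0.005,"ty":0.0008,"tz":0,"twist":0},{"tx":-0.005,"ty":0.0008,"tz":0,"twist":0}]' 1 40
python3 -c "
from h import *;s=readout.state();print(s['eef_pos'],s['wrist_force'],s['gripper_width'],s['ft_torque'])"
```

```text
clock: 14.38
eef_pos: [0.5565, 0.2625, 0.1052]
orientation: [0.766, 0.643, -0.001, -0.001]
wrist_force: [-5.7, 1.9, 4.9]
gripper_width: 0.0145
grasp_force: 39.2
[0.55648994 0.26248764 0.10519289] [-5.65424618  1.94602314  4.8724936 ] 0.014462733863739367 [ 0.27599227  1.31083073 -0.01603844]
```

```bash
python3 -m jog '[{"tx":0,"ty":0,"tz":-0.003,"twist":0},{"tx":-0.001,"ty":0,"tz":-0.006,"twist":0},{"tx":-0.002,"ty":0,"tz":-0.006,"twist":0},{"tx":-0.002,"ty":0,"tz":-0.006,"twist":0}]' 1 50
python3 -c "
from h import *;s=readout.state();print(s['eef_pos'],s['wrist_force'],s['gripper_width'],s['ft_torque'])"
```

```text
clock: 14.72
eef_pos: [0.5559, 0.2627, 0.1034]
orientation: [0.766, 0.643, -0.0, -0.001]
wrist_force: [-6.9, 2.8, 3.2]
gripper_width: 0.014
grasp_force: 48.8
[0.55591908 0.26271165 0.10343806] [-6.8564728   2.75652736  3.18590186] 0.013995625994276657 [ 0.45485276  1.2526954  -0.01267819]
```

```bash
python3 -m jog '[{"tx":-0.001,"ty":0,"tz":-0.003,"twist":0},{"tx":-0.002,"ty":0.0003,"tz":-0.006,"twist":0},{"tx":-0.003,"ty":0.0005,"tz":-0.007,"twist":0},{"tx":-0.003,"ty":0.0005,"tz":-0.007,"twist":0}]' 1 60
python3 -c "
from h import *;s=readout.state();print(s['eef_pos'],s['wrist_force'],s['gripper_width'],s['ft_torque'])"
```

```text
clock: 15.05
eef_pos: [0.5546, 0.263, 0.1012]
orientation: [0.766, 0.643, -0.001, -0.001]
wrist_force: [-7.6, 2.9, 6.0]
gripper_width: 0.0136
grasp_force: 58.9
[0.55461436 0.2629684  0.10119288] [-7.60207776  2.92821073  5.99503958] 0.013646512979816193 [0.41481642 1.29591137 0.01200799]
```

```bash
python3 -m jog '[{"tx":-0.001,"ty":0,"tz":-0.002,"twist":0},{"tx":-0.002,"ty":0.0003,"tz":-0.004,"twist":0},{"tx":-0.002,"ty":0.0003,"tz":-0.005,"twist":0},{"tx":-0.002,"ty":0.0003,"tz":-0.005,"twist":0}]' 1 60
python3 -c "
from h import *;s=readout.state();print(s['eef_pos'],s['wrist_force'],s['gripper_width'],s['ft_torque'])"
```

```text
clock: 15.38
eef_pos: [0.5539, 0.2631, 0.0999]
orientation: [0.766, 0.643, -0.001, -0.001]
wrist_force: [-7.8, 3.3, 5.1]
gripper_width: 0.0133
grasp_force: 59.2
[0.55386203 0.26312114 0.09987187] [-7.78156147  3.26320573  5.12451033] 0.013278339927324452 [ 0.38829472  1.34901062 -0.0653836 ]
```

```bash
python3 -m jog '[{"tx":-0.001,"ty":0,"tz":-0.002,"twist":0},{"tx":-0.002,"ty":0.0003,"tz":-0.004,"twist":0},{"tx":-0.002,"ty":0.0003,"tz":-0.006,"twist":0},{"tx":-0.002,"ty":0.0003,"tz":-0.006,"twist":0}]' 1 60
python3 -c "
from h import *;s=readout.state();print(s['eef_pos'],s['wrist_force'],s['gripper_width'],s['ft_torque'])"
```

```text
clock: 15.72
eef_pos: [0.553, 0.2633, 0.0982]
orientation: [0.766, 0.643, -0.001, -0.001]
wrist_force: [-8.3, 2.6, 7.5]
gripper_width: 0.0134
grasp_force: 59.7
[0.55301363 0.26326006 0.09823187] [-8.32407197  2.57571839  7.49547006] 0.013363472405433847 [ 0.35539138  1.49129105 -0.04341899]
```

```bash
python3 -m jog '[{"tx":-0.001,"ty":0,"tz":-0.002,"twist":0},{"tx":-0.001,"ty":0,"tz":-0.004,"twist":0},{"tx":-0.001,"ty":0,"tz":-0.004,"twist":0},{"tx":-0.001,"ty":0,"tz":-0.004,"twist":0}]' 1 60
python3 -c "
from h import *;s=readout.state();print(s['eef_pos'],s['wrist_force'],s['gripper_width'],s['ft_torque'])
p=viewer.grab_frame('side')
cv2.imwrite('pics/s7.png',cv2.resize(p['frame'][175:220,262:336,::-1],(800,486),interpolation=cv2.INTER_CUBIC))"
```

```text
clock: 16.05
eef_pos: [0.5524, 0.2634, 0.0971]
orientation: [0.766, 0.643, -0.001, -0.001]
wrist_force: [-10.4, 3.2, 8.2]
gripper_width: 0.0135
grasp_force: 59.9
[0.55243377 0.2633645  0.0971192 ] [-10.36293822   3.17935234   8.23193976] 0.013490753640404501 [ 0.44299625  1.33392482 -0.06609144]
```

View pics/s7.png

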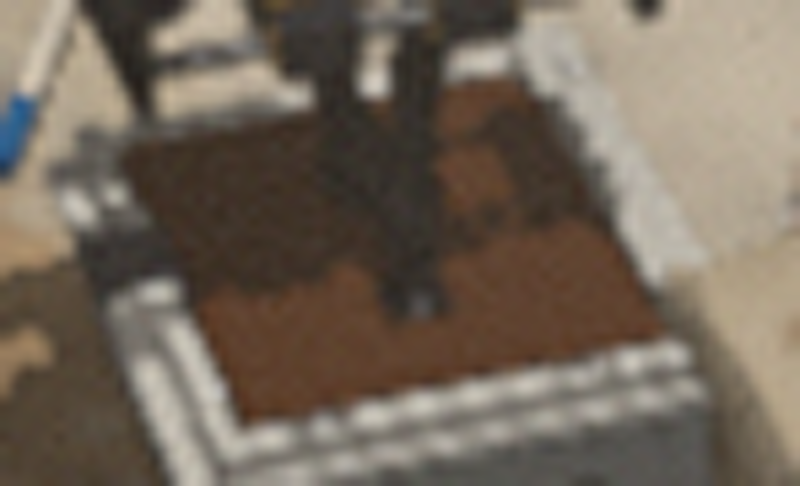

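```bash
python3 -m jog '[{"tx":-0.003,"ty":0.0005,"tz":0,"twist":0},{"tx":-0.006,"ty":0.001,"tz":0,"twist":0},{"tx":-0.009,"ty":0.0015,"tz":0,"twist":0},{"tx":-0.009,"ty":0.0015,"tz":0,"twist":0}]' 1 60
python3 -c "
from h import *;s=readout.state();print(s['eef_pos'],s['wrist_force'],s['gripper_width'],s['ft_torque'])"
```

```text
clock: 16.43
eef_pos: [0.5523, 0.2634, 0.097]
orientation: [0.766, 0.643, 0.001, 0.0]
wrist_force: [-5.3, 2.8, 4.2]
gripper_width: 0.0136
grasp_force: 59.9
[0.55226326 0.26341454 0.09696547] [-5.34002224  2.75252561  4.24416891] 0.013617931276456066 [ 0.24079381  0.64714437 -0.058005  ]
```

```bash
python3 -m jog '[{"tx":-0.003,"ty":0.0005,"tz":0,"twist":0},{"tx":-0.006,"ty":0.001,"tz":0,"twist":0},{"tx":-0.006,"ty":0.001,"tz":0.003,"twist":0},{"tx":-0.006,"ty":0.001,"tz":0.006,"twist":0},{"tx":-0.006,"ty":0.001,"tz":0.009,"twist":0},{"tx":-0.006,"ty":0.001,"tz":0.009,"twist":0}]' 1 60
python3 -c "
from h import *;s=readout.state();print(s['eef_pos'],s['wrist_force'],s['gripper_width'],s['ft_torque'])"
```

```text
clock: 16.93
eef_pos: [0.5508, 0.2635, 0.0974]
orientation: [0.766, 0.643, 0.001, 0.0]
wrist_force: [1.0, 3.4, -10.3]
gripper_width: 0.0133
grasp_force: 59.9
[0.55081949 0.26351212 0.09743315] [  0.98185592   3.41188141 -10.31591424] 0.013338175356870315 [ 0.55497819 -0.56219239 -0.03199407]
```

```bash
python3 -m jog '[{"tx":0.003,"ty":0,"tz":-0.004,"twist":0},{"tx":0.003,"ty":0,"tz":-0.009,"twist":0},{"tx":0.003,"ty":0,"tz":-0.011,"twist":0},{"tx":0.003,"ty":0,"tz":-0.011,"twist":0}]' 1 60
python3 -m jog '[{"tx":0,"ty":0,"tz":0.003,"twist":0},{"tx":0,"ty":0,"tz":0.006,"twist":0},{"tx":0,"ty":0,"tz":0.008,"twist":0},{"tx":0,"ty":0,"tz":0.008,"twist":0}]' 1 60
```

```text
clock: 17.27
eef_pos: [0.5507, 0.2635, 0.0969]
orientation: [0.766, 0.643, 0.0, -0.0]
wrist_force: [-4.0, 3.0, 4.7]
gripper_width: 0.0135
grasp_force: 59.9
clock: 17.6
eef_pos: [0.5508, 0.2634, 0.0973]
orientation: [0.766, 0.643, -0.0, -0.0]
wrist_force: [-0.6, 3.1, -5.5]
gripper_width: 0.0139
grasp_force: 59.9
```

```bash
python3 -m jog '[{"tx":0,"ty":0,"tz":0,"twist":0},{"tx":0,"ty":0,"tz":0,"twist":0},{"tx":0,"ty":0,"tz":0,"twist":0},{"tx":0,"ty":0,"tz":0,"twist":0},{"tx":0,"ty":0,"tz":0,"twist":0},{"tx":0,"ty":0,"tz":0,"twist":0},{"tx":0,"ty":0,"tz":0.03,"twist":0},{"tx":0,"ty":0,"tz":0.1,"twist":0},{"tx":0,"ty":0,"tz":0.2,"twist":0},{"tx":0,"ty":0,"tz":0.3,"twist":0},{"tx":0,"ty":0,"tz":0.4,"twist":0},{"tx":0,"ty":0,"tz":0.4,"twist":0}]' 0.5 60
python3 -m jog '[{"tx":-0.1,"ty":-0.1,"tz":0.1,"twist":0},{"tx":-0.2,"ty":-0.2,"tz":0.1,"twist":0},{"tx":-0.3,"ty":-0.3,"tz":0.1,"twist":0},{"tx":-0.4,"ty":-0.4,"tz":0.1,"twist":0},{"tx":-0.45,"ty":-0.5,"tz":0.1,"twist":0},{"tx":-0.45,"ty":-0.6,"tz":0.1,"twist":0},{"tx":-0.45,"ty":-0.7,"tz":0.1,"twist":0},{"tx":-0.45,"ty":-0.8,"tz":0.1,"twist":0},{"tx":-0.45,"ty":-0.9,"tz":0.1,"twist":0}]'
python3 -c "
from h import *;p=viewer.grab_frame('top');q=viewer.grab_frame('side')
a=cv2.resize(p['frame'][165:260,165:275,::-1],(400,345),interpolation=cv2.INTER_CUBIC)
b=cv2.resize(q['frame'][170:225,258:338,::-1],(400,345),interpolation=cv2.INTER_CUBIC)
cv2.imwrite('pics/end.png',np.hstack([a,b]))"
```

```text
clock: 18.6
eef_pos: [0.555, 0.2646, 0.2253]
orientation: [0.766, 0.643, 0.006, 0.003]
wrist_force: [0.3, 0.5, 0.9]
gripper_width: 0.0435
grasp_force: 0.0
clock: 19.35
eef_pos: [0.4155, -0.008, 0.2484]
orientation: [0.766, 0.643, 0.0, 0.001]
wrist_force: [0.6, -0.4, -1.1]
gripper_width: 0.0433
grasp_force: 0.0
```

View pics/end.png

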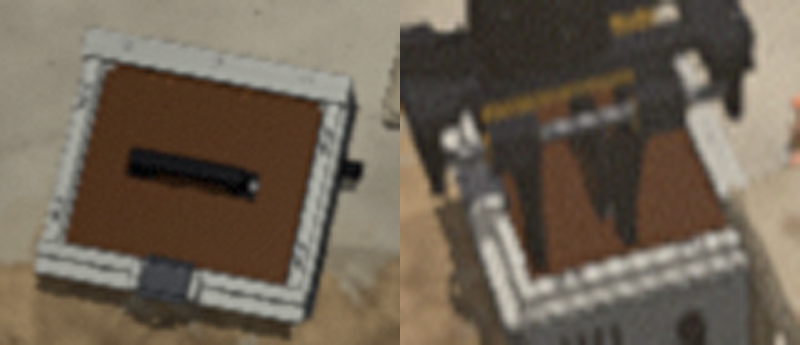

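The last picture shows the board lying flush in the rim. Its tongue edge is under the rail at the top of the left view, and the catch at (165, 280) overhangs the front edge.

```bash
python3 -c "
from workcell import robot;print(robot.hand_in())"
```

```text
the job is handed in; nothing more can be done
None
```

The housing is closed and the job handed in, at about 19.4 s on the robot's clock: the board lies flat with its tongue in the groove, resisted a test pull of about 7 N, and the catch overhangs its front edge. The strip's travel could only be judged from the push force (about 11 N at most along the groove), so I can't confirm directly that it stayed under 4.7 mm.

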